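Tighten the apparatus clamp bolt with a click wrench until it trips

ROBOT

A 7-joint arm with a two-finger parallel gripper is mounted at the origin on the work surface. World frame = base frame: x ahead of the robot, y to its left, z up, the work surface at z = 0. Lengths are in m, angles in rad, forces in N, time in s.
With the tool pointing down it reaches from about 0.425 to 0.875 m from the base axis. Payload 4.7 kg.
Tool frame: the origin (TCP) lies midway between the tips of the shut fingers; the grasp point (between the pads) lies 19 mm behind it; z points along the fingers, y is the direction in which the jaws open and shut (so a half turn about z gives the same grasp; the last joint's range is limited). The gripper opens to 87 mm and grips with 3 to 60 N. Pads are 19 mm wide; open, the fingers measure 117 mm over their backs; the gripper's body (75 mm by 190 mm) begins 51 mm behind the grasp point.
Start: joints at [-1.291, 0.321, -0.07, 1.45, 0.023, 1.371, -0.057], TCP at [0.171, 0.627, 0.223] pointing down, gripper open.
Joint ranges: [-2.86, 2.86], [-0.3, 2.09], [-1.38, 1.24], [0.06, 2.45], [-1.56, 4.7], [0.09, 2.05], [-2.69, 2.69]. Speed limits (rad/s): [2.57, 2.57, 3.14, 3.14, 3.14, 3.14, 3.14].

INTERFACE

Orientations are given as a rotation vector (axis times angle).
In Python, from bench import get_state, eyes, job gives the robot as it stands. The module is installed in compiled form; this text tells all that it offers.
- The arm moves only by the shell command python3 -m jog 'ROWS' [FORCE]. ROWS is JSON, a list that holds one entry, the list of rows, each a list of 5 numbers: the opening, from 0 (shut) to 1 (fully open), then the shift along the tool's x, y, z in units of 40 mm (1.0 is 40 mm), then the turn about the tool's z in units of 5 degrees (1.0 is 5 degrees). In form: [[[jaw, dx, dy, dz, turn], ...]]. A call has 1 to 10 rows; each row shifts and turns the commanded pose from where the row before left it, along the tool's axes as they then stand; what a row does not reach is not made up. A row lasts 1/8 s, in which the tool goes at most 62.5 mm and 10.7 degrees, less where a joint would pass 70% of its speed; a pose out of reach is approached as far as the arm can. A call is refused whole if a number of a shift passes 1 or a number of a turn 1, either way. A call with a gripper value outside its range is refused whole. The fingers move at their own pace and stop on an object; FORCE is the grip in N (left out, the last holds). Time passes only in rows, so rows that do not move let the fingers close. It gives the time, the measured TCP pose, the force and the opening at its end, in the units of the state.
- get_state(): the state, without advancing time (a new reading comes with each control period).
- eyes.get_image(name): name is "scene" or "top"; returns (picture, depth): 480x640x3 uint8, red, green, blue; 480x640 float32, m along the optical axis (not along the pixel's ray), 0 where there is no reading.
- eyes.camera_params(name): a dict with "camera_matrix" (3x3 intrinsics, pixels), "pose" (4x4, takes a point from camera to world coordinates). Camera axes: x right, y down, z forward; pixel columns grow to the right and rows downward; lengths in m; the calibration is good to about 2 mm. A picture is of the moment at which its call begins. camera_params takes no time and is no camera call.
- job.close_job(): hands the job in, once; it reports no verdict.
The state is a dict: "time": time; "joint_positions": joint angles; "qd": joint speeds; "joint_torque": joint torques, N m; "position": TCP position; "tool_rot": TCP orientation; "ft_force": force on the tool from outside, world axes, zero at the start; "torque": the same for the moment, N m; "grip_width": opening from 0.0 (shut) to 1.0 (fully open).
Only numpy, scipy, OpenCV 4.12 (cv2) and the standard library are available. Lean on these libraries where they do the work, as an engineer would, in place of code of your own. Each camera call takes 0.05 s, during which the arm holds its last target. There are 200 camera calls.

TASK

Take the click wrench from its wooden rest, set its socket fully down on the square-headed clamp bolt of the apparatus without forcing it, and tighten the bolt clockwise (seen from above) until the wrench's handle clearly breaks away at its joint. Stop there, before the handle is bent as far as its end stop, then let go, leaving the wrench sitting on the bolt with its handle still bent for the teacher to check. Do not disturb the beaker, the copper flask and the brass weight.

Things in the scene. Friction and masses are not known exactly. Their poses are not given: they have to be found in the camera images.
- wrench: Loose click wrench, 0.3 to 0.45 kg: upright steel head, 38 mm across, 46 tall, blue disc on top, and red handle. Origin: centre of the socket's mouth (head's underside); z up, x along the unbent handle, away from the head. Socket opens downward: square hole 18 x 18 mm, 28 deep, sides along x and y, so it fits the bolt at four headings. At the start its origin is 12 mm above the bench, on the rest.
- handle_grip (a point): Centre of the red handle where it is best gripped, 125 mm from the socket's axis along x and 30 mm above the wrench's origin. Moves with the handle; x points along the handle away from the head, z up. The handle is level, 18 mm wide, 20 mm tall; red from 45 mm nearer the head than this point to 101 mm beyond it.
- trip_pin (a point): The breakaway pin that joins handle to head: upright axis, 30 mm from the socket's axis, 30 mm above the wrench's origin, 95 mm from handle_grip. Rigid until the torque at the pin is about 1.1 N m (some 11 N sideways at handle_grip, less if a firm grip twists the handle too); then it breaks away, bends on at the same force and stays bent where it is left.
- trip (a joint): Bend of the handle at the breakaway pin, rad: 0 straight, growing as the handle bends clockwise (from above) against the head; end stop at 0.44. Clearly tripped beyond 0.12; past 0.38 is too far.
- bolt: Upright clamp bolt on the apparatus. Origin: centre of the underside of its steel washer (38 mm across, 3 thick), 62 mm above the bench. On the washer a brass square 16 x 16 mm, from 3 to 19 mm above the origin, sides along the body's x and y; then a round cone up to 25 mm, 8 mm wide at its tip. Socket fully down: wrench origin 3 mm above this origin, with some 8 degrees of play either way.
- bolt_tip (a point): Tip of the bolt's cone, 25 mm above the bolt's origin, on its axis. The bolt turns about this vertical axis. Its heading and how tight it already is vary; it turns stiffly (about 0.7 to 0.85 N m) some 14 to 41 degrees clockwise (from above) until the clamp is tight and it stops dead, which trips the wrench. It stays turned when let go.
- apparatus: Fixed to the bench: wooden board, black iron frames, brass drum. Origin on the bench right below the bolt. The board is 170 mm wide along x and runs from 50 mm on the +y side of the bolt to 310 mm on its -y side. The +y side is free for the handle. Near the bolt nothing stands above the bolt's origin; the rest of it reaches 120 mm high, from 100 mm on the -y side.
- rest: Wooden rest fixed to the bench: slab 270 x 56 x 12 mm, origin at the centre of its underside, x along the wrench lying on it. The wrench's head stands on the slab 110 mm from the origin on the -x side; a fork 16 mm thick, 90 mm from the origin on the +x side, 44 mm high, 50 wide, holds the handle's end.
- beaker: Glass beaker, 64 mm across, 80 mm tall; leave it alone. Origin at the centre of its underside.
- calorimeter: Copper flask, 72 mm across, 118 mm tall; leave it alone. Origin at the centre of its underside.
- weight: Brass weight with a stub, 52 mm across, 34 mm tall; leave it alone. Origin at the centre of its underside.
There are look-alikes about, which are no part of the job. What is shaped like the wrench but pink or turquoise is not meant.

How it is judged:
On the way, in this order (a step that is already met when the one before it is completed fails the run):
1. the wrench's socket sits fully down on the bolt, its handle still straight (horizontal distance between wrench and bolt below 0.004 m and z of wrench in the frame of bolt below 0.008 m and angle between wrench's own z axis and vertical below 0.2 rad and value of joint trip below 0.06 rad), for 0.1 s.
2. with the socket on the bolt, the handle breaks away (horizontal distance between wrench and bolt below 0.004 m and z of wrench in the frame of bolt below 0.008 m and angle between wrench's own z axis and vertical below 0.2 rad and value of joint trip above 0.12 rad), for 0.1 s.
At the end, for the whole second after the job is handed in: The wrench rests on the bolt, released and still (under 20 mm/s): its origin within 4 mm of the bolt's axis and less than 8 mm above the bolt's origin, tilted less than 0.2 rad, the handle bent between 0.12 and 0.38 rad (all of step 2 and value of joint trip below 0.38 rad and linear speed of wrench below 0.02 m/s); the robot touches nothing.
It fails at once if the wrench is pressed on the bolt with over 40 N before its socket is down (forcing it) (contact force between wrench and bolt above 40 N and z of wrench in the frame of bolt above 0.008 m).
It fails at once if the handle is bent past 0.38 rad, on to its end stop (overtightening) (value of joint trip above 0.38 rad).
It fails at once if the beaker, the copper flask or the brass weight is moved more than 20 mm (distance of any of beaker, calorimeter, weight from where it was at the start of the episode above 0.02 m).
It also fails if it takes over 56 s, if anything falls off the work surface, if the arm or the gripper's body presses on something with over 40 N, if the wrist force passes 120 N, or if a joint passes its speed limit or range.

## Working session

There is one attempt and no reset: what is moved stays moved. The work goes in short steps, Python scripts to look and compute and a shell command to move; the robot and the scene stay as the last step left them, time stands still between calls to the robot, and variables do not carry over. Pictures are saved under pics/ and viewed, about 8 in all and at most 12, crops included, and the job is handed in when it is done.

```bash
mkdir -p pics
cat > h.py <<'E'
import numpy as np,cv2
from bench import get_state,eyes,job
def grab(n):
    im,d=eyes.get_image(n);P=eyes.camera_params(n);return im,d,np.array(P["camera_matrix"]),np.array(P["pose"])
def ray(K,T,u,v,z):
    r=T[:3,:3]@np.linalg.inv(K)@np.array([u,v,1.]);o=T[:3,3];return o+r*(z-o[2])/r[2]
def cloud(d,K,T):
    v,u=np.mgrid[:480,:640];p=np.stack([(u-K[0,2])/K[0,0]*d,(v-K[1,2])/K[1,1]*d,d],-1);return p@T[:3,:3].T+T[:3,3]
def save(n,im):cv2.imwrite('pics/'+n,im[...,::-1])
E
python3 - <<'E'
from h import *
s=get_state();print(s)
for n in("scene","top"):
    im,d,K,T=grab(n);save(n+'0.png',im);np.savez(n+'0.npz',im=im,d=d,K=K,T=T);print(n,K,T.round(3))
E
```

```text
{'time': 0.0, 'joint_positions': array([-1.29088669,  0.32180594, -0.0700966 ,  1.45171335,  0.0226168 ,
        1.37077836, -0.05688184]), 'qd': array([-0.00100941, -0.00052882, -0.000503  , -0.00063337, -0.00048454,
       -0.00196094,  0.00059011]), 'joint_torque': array([-5.01539198e-04, -4.91292965e+01, -4.03942857e-01, -3.12515938e+01,
       -6.38347096e-02,  4.40697314e-02,  1.77578886e-04]), 'position': array([0.17064754, 0.62661367, 0.22145344]), 'tool_rot': array([-4.16185697e-01, -3.11375832e+00,  3.00392726e-03]), 'ft_force': array([-0.12656433,  0.24776911, -0.44987828]), 'torque': array([-0.01605828, -0.03025377,  0.02436343]), 'grip_width': 1.0027332986477224}
scene [[566.23944116   0.         318.31939206]
 [  0.         566.23944116 239.41797316]
 [  0.           0.           1.        ]] [[-0.637  0.573 -0.516  1.135]
 [ 0.771  0.472 -0.428  0.682]
 [-0.002 -0.67  -0.742  1.008]
 [ 0.     0.     0.     1.   ]]
top [[433.63368644   0.         322.0126583 ]
 [  0.         433.63368644 246.37936851]
 [  0.           0.           1.        ]] [[-0.074 -0.972  0.224  0.25 ]
 [-0.997  0.072 -0.019  0.149]
 [ 0.003 -0.224 -0.974  1.172]
 [ 0.     0.     0.     1.   ]]
```

View pics/top0.png

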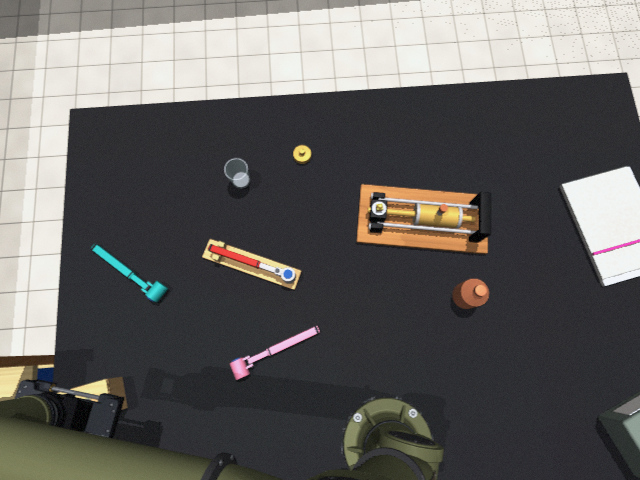

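View pics/scene0.png

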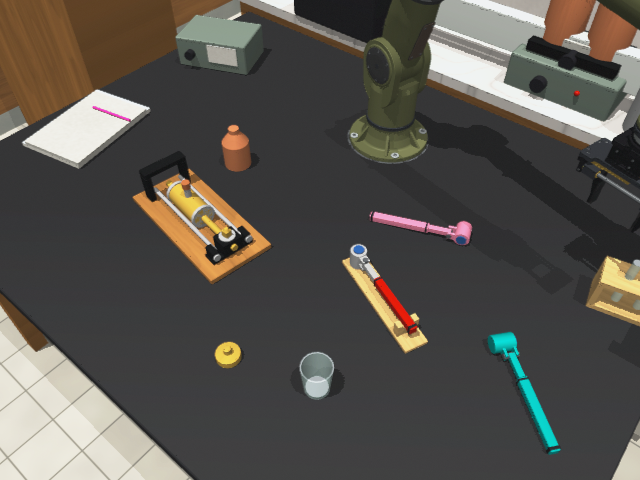

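The top view shows the red wrench (blue disc at (288,273), handle to (212,250)) on its rest. The look-alikes are pink (240,368) and turquoise (155,291), and the bolt is at about (379,209). I choose the red/blue one by the description and check it in a crop.

Run:
```python
from h import *
def cen(m):
    n,l,st,c=cv2.connectedComponentsWithStats(m.astype(np.uint8));i=1+np.argmax(st[1:,4]);return c[i],st[i],l==i
for n in("top","scene"):
    f=np.load(n+'0.npz');im,d,K,T=[f[k] for k in('im','d','K','T')]
    h=cv2.cvtColor(im,cv2.COLOR_RGB2HSV);H,S,V=[h[...,i].astype(int) for i in range(3)]
    roi=np.zeros((480,640),bool)
    if n=='top': roi[230:300,195:310]=1
    else: roi[235:350,335:435]=1
    c,st,m=cen((H>100)&(H<125)&(S>120)&(V>60)&roi);print(n,'blue',c,st[4],ray(K,T,*c,.058).round(4))
    c,st,m=cen(((H<4)|(H>175))&(S>180)&(V>60)&roi)
    P=cloud(d,K,T)[m];top=P[P[:,2]>.046]
    r=cv2.minAreaRect(np.argwhere(m)[:,::-1].astype(np.float32));print('red',c,st[4],r,ray(K,T,*c,.052).round(4))
    q=top[:,:2];mu=q.mean(0);w,v=np.linalg.eigh(np.cov(q.T));print('cloud red',mu,np.degrees(np.arctan2(*v[::-1,1])),np.percentile(P[:,2],[5,50,95]), np.ptp((q-mu)@v,axis=0))
    # bolt region
    C=cloud(d,K,T)
    b=(379,209) if n=='top' else (231,236)
    print('bolt ray',ray(K,T,*b,.08), 'z around',C[b[1]-4:b[1]+5:2,b[0]-4:b[0]+5:2,2].round(3))
    a=im[b[1]-30:b[1]+30,b[0]-40:b[0]+40]; a=cv2.resize(a,(640,480),interpolation=cv2.INTER_CUBIC)
    save('b_'+n+'.png',a)
f=np.load('top0.npz')['im'][230:300,195:310]
A=[cv2.resize(cv2.imread('pics/b_%s.png'%n),(400,300)) for n in('top','scene')]
w=cv2.resize(f[...,::-1],(460,280),interpolation=cv2.INTER_CUBIC);w=np.hstack([w,np.zeros((280,340,3),np.uint8)])
cv2.imwrite('pics/crop1.png',np.vstack([np.hstack(A),w]))
```

```text
top blue [287.51851852 273.51851852] 54 [0.4397 0.2213 0.058 ]
red [229.55947137 254.39647577] 227 ((233.07118225097656, 255.2994384765625), (45.935752868652344, 6.292984962463379), 19.536653518676758) [0.503  0.3713 0.052 ]
cloud red [0.50124809 0.3697323 ] 52.86745437099068 [0.0460896  0.04989275 0.05393501] [0.08684042 0.38404083]
bolt ray [ 0.59000093 -0.03054531  0.08      ] z around [[0.066 0.077 0.084 0.084 0.067]
 [0.064 0.082 0.084 0.087 0.078]
 [0.061 0.078 0.081 0.078 0.075]
 [0.064 0.063 0.063 0.064 0.062]
 [0.064 0.063 0.064 0.063 0.063]]
scene blue [358.42647059 249.29411765] 68 [0.441  0.2216 0.058 ]
red [393.56939502 302.94483986] 562 ((393.8612976074219, 303.4017639160156), (58.43748474121094, 10.268223762512207), 53.74616622924805) [0.5081 0.363  0.052 ]
cloud red [0.50709319 0.36330609] -139.21182268567122 [0.03798914 0.04958776 0.05350933] [0.20389099 0.74700231]
bolt ray [ 0.60573087 -0.00974326  0.08      ] z around [[0.078 0.076 0.072 0.067 0.066]
 [0.077 0.072 0.068 0.062 0.062]
 [0.068 0.066 0.066 0.066 0.061]
 [0.065 0.061 0.067 0.064 0.06 ]
 [0.06  0.064 0.062 0.063 0.062]]
```

View pics/crop1.png

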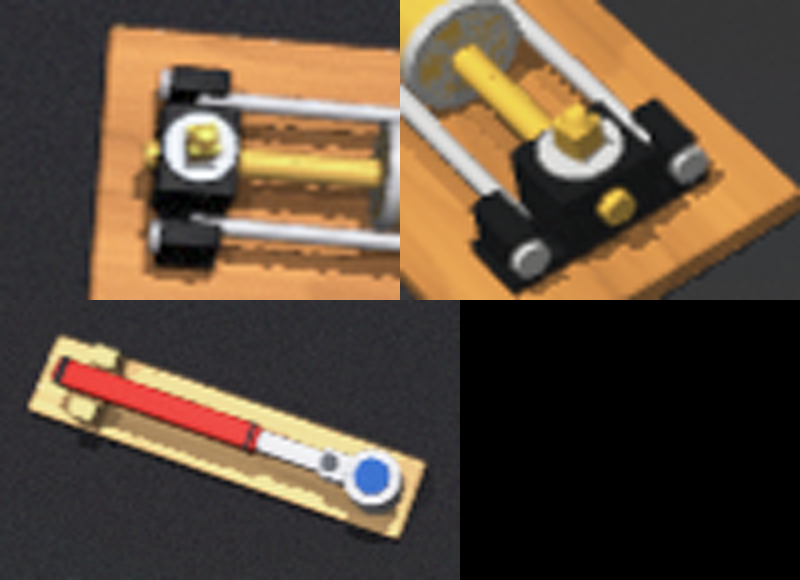

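The crop confirms the choice: red handle, blue disc, head at the lower right, handle end in the fork. The bolt's washer centres are near (379,208) in top and (227,236) in scene. Next I refine both and view the bolt's brass square enlarged.

```bash
cat >> h.py <<'E'
from scipy.spatial.transform import Rotation as Ro
def pose():
    s=get_state();return np.array(s['position']),Ro.from_rotvec(s['tool_rot']).as_matrix(),s
def go(x,y,z,head=None):
    p,R,s=pose();d=R.T@(np.array([x,y,z])-p)/.04;a=np.degrees(np.arctan2(R[1,0],R[0,0]))
    print('t %.2f'%s['time'],'p',p.round(4),'xhead %.2f'%a,'shift units (tool axes now)',d.round(3),end=' ')
    if head is not None:
        t=(a-head+180)%360-180;print('turn units',round(t/5,2),end=' ')
        h=np.radians(head);Rn=np.array([[np.cos(h),np.sin(h),0],[np.sin(h),-np.cos(h),0],[0,0,-1]]);print('shift after turn',(Rn.T@(np.array([x,y,z])-p)/.04).round(3),end='')
    print()
E
python3 - <<'E'
from h import *
out=[]
for n,b in(("top",(379,208)),("scene",(227,236))):
    f=np.load(n+'0.npz');im,d,K,T=[f[k] for k in('im','d','K','T')]
    h=cv2.cvtColor(im,cv2.COLOR_RGB2HSV).astype(int);x0,y0=b[0]-15,b[1]-15
    s=h[y0:y0+30,x0:x0+30];w=((s[...,1]<60)&(s[...,2]>150)).astype(np.uint8)
    k,l,st,c=cv2.connectedComponentsWithStats(w);i=l[15+5 if n=='scene' else 20,15]
    i=1+np.argmax(st[1:,4]);pts=np.argwhere(l==i)[:,::-1]+[x0,y0]
    W=np.array([ray(K,T,*p,.065)[:2] for p in pts])
    # washer circle in world plane: robust min enclosing
    (cx,cy),r=cv2.minEnclosingCircle(W.astype(np.float32));print(n,'washer',cx,cy,r,len(pts))
    q=(s[...,0]>20)&(s[...,0]<33)&(s[...,1]>100)
    k,l,st,c=cv2.connectedComponentsWithStats(q.astype(np.uint8));i=l[13,15] or 1+np.argmax(st[1:,4]);print('brass',c[i]+[x0,y0],st[i])
    print('ray .078',ray(K,T,*(c[i]+[x0,y0]),.078).round(4))
    x0,y0=b[0]-11,b[1]-13
    out.append(cv2.resize(im[y0:y0+22,x0:x0+22],(400,400),interpolation=cv2.INTER_CUBIC))
    if n=='top':
        v=(h[...,0]>4)&(h[...,0]<18)&(h[...,1]>120)&(h[...,2]>100);v[:,:340]=0;v[:,500:]=0;v[:170]=0;v[260:]=0
        print('board',cv2.minAreaRect(np.array([ray(K,T,*p[::-1],.015)[:2] for p in np.argwhere(v)],np.float32)))
save('bolt.png',np.hstack(out))
g=np.array([.4403,.2215])+.125*np.array([np.cos(np.radians(66)),np.sin(np.radians(66))]);print(g)
go(*g,.15,66)
E
```

```text
top washer 0.5979644656181335 -0.03268805518746376 0.01966451294720173 108
brass [379.14285714 206.46428571] [13 11  6  6 28]
ray .078 [ 0.5976 -0.032   0.078 ]
board ((0.5760921239852905, -0.15927304327487946), (0.3591177463531494, 0.16914209723472595), 80.55134582519531)
scene washer 0.6013461351394653 -0.03098534233868122 0.018834704533219337 83
brass [220.704 229.84 ] [  0   1  19  15 125]
ray .078 [ 0.6061 -0.0426  0.078 ]
[0.49114208 0.33569318]
t 0.10 p [0.1706 0.6267 0.2216] xhead 164.77 shift units (tool axes now) [-9.642 -4.911  1.799] turn units 19.75 shift after turn [-3.386 10.279  1.789]
```

View pics/bolt.png

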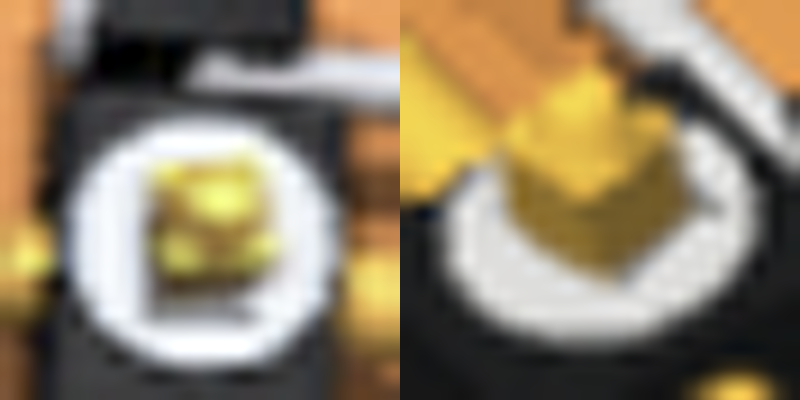

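The top crop shows the brass square almost aligned with the image axes. The scene crop shows its top corners at about (500,140), (585,195), (675,125). I set off to above the grip while working out the heading.

```bash
python3 -m jog '[[[1,-0.96,-0.49,0,0],[1,-0.96,-0.49,0,0],[1,-0.96,-0.49,0,0],[1,-0.96,-0.49,0,0],[1,-0.96,-0.49,0,0],[1,-0.96,-0.49,0,0],[1,-0.96,-0.49,0,0],[1,-0.96,-0.49,0,0],[1,-0.96,-0.49,0,0],[1,-0.96,-0.49,0,0]]]' 30
python3 -m jog '[[[1,0,0,0,1],[1,0,0,0,1],[1,0,0,0,1],[1,0,0,0,1],[1,0,0,0,1],[1,0,0,0,1],[1,0,0,0,1],[1,0,0,0,1],[1,0,0,0,1],[1,0,0,0,1]]]'
python3 -m jog '[[[1,0,0,0.1,1],[1,0,0,0.2,1],[1,0,0,0.2,1],[1,0,0,0.2,1],[1,0,0,0.2,1],[1,0,0,0.2,1],[1,0,0,0.2,1],[1,0,0,0.2,1],[1,0,0,0.2,1],[1,0,0,0,0.75]]]'
python3 - <<'E'
from h import *
f=np.load('scene0.npz');K,T=f['K'],f['T']
c=[ray(K,T,(u-400)/18.18-.5+216,v/18.18-.5+223,.081)[:2] for u,v in((500,140),(585,195),(675,125),(590,70))]
c=np.array(c);print(c.round(4),c.mean(0))
for a,b in((0,1),(1,2),(2,3),(3,0)):e=c[b]-c[a];print('scene edge',np.hypot(*e).round(4),np.degrees(np.arctan2(e[1],e[0])).round(1)%90)
f=np.load('top0.npz');K,T=f['K'],f['T']
c=np.array([ray(K,T,u/18.18-.5+368,v/18.18-.5+195,.081)[:2] for u,v in((150,160),(258,157),(280,250),(152,270))])
print(c.round(4),c.mean(0))
for a,b in((0,1),(1,2),(2,3),(3,0)):e=c[b]-c[a];print('top edge',np.hypot(*e).round(4),np.degrees(np.arctan2(e[1],e[0])).round(1)%90)
# handle line from red contour in both views
for n,roi in(('top',(230,300,195,310)),('scene',(235,350,335,435))):
    f=np.load(n+'0.npz');im,K,T=f['im'],f['K'],f['T']
    h=cv2.cvtColor(im,cv2.COLOR_RGB2HSV).astype(int);m=((h[...,0]<4)|(h[...,0]>175))&(h[...,1]>180)&(h[...,2]>(150 if n=='scene' else 60))
    m[:roi[0]]=0;m[roi[1]:]=0;m[:,:roi[2]]=0;m[:,roi[3]:]=0
    W=np.array([ray(K,T,*p[::-1],.052)[:2] for p in np.argwhere(m)],np.float32);print(n,cv2.minAreaRect(W),W.mean(0))
go(.4912,.3357,.15,66)
im,d,K,T=grab('scene');save('s1.png',im)
E
```

```text
time: 1.35
position: [0.4905, 0.336, 0.2222]
tool_rot: [-0.416, -3.113, 0.001]
ft_force: [-0.2, -0.2, 0.8]
grip_width: 1.003
time: 2.6
position: [0.4895, 0.337, 0.222]
tool_rot: [-1.697, -2.644, 0.001]
ft_force: [-0.4, 0.2, 0.8]
grip_width: 1.001
time: 3.85
position: [0.489, 0.3367, 0.1532]
tool_rot: [2.636, 1.708, -0.004]
ft_force: [0.4, 0.2, -0.3]
grip_width: 0.999
[[ 0.6082 -0.0389]
 [ 0.6079 -0.0242]
 [ 0.5926 -0.0241]
 [ 0.5928 -0.0389]] [ 0.60038013 -0.03152122]
scene edge 0.0147 0.7999999999999972
scene edge 0.0153 89.69999999999999
scene edge 0.0148 0.5
scene edge 0.0154 0.0
[[ 0.606  -0.0234]
 [ 0.6053 -0.0392]
 [ 0.591  -0.0409]
 [ 0.5893 -0.022 ]] [ 0.59791583 -0.03137639]
top edge 0.0157 87.5
top edge 0.0144 6.699999999999989
top edge 0.0189 5.0
top edge 0.0167 85.1
top ((0.49795374274253845, 0.3578384220600128), (0.13350506126880646, 0.016827069222927094), 66.27394104003906) [0.50212765 0.36864802]
scene ((0.5050737261772156, 0.36312931776046753), (0.1434168964624405, 0.017470622435212135), 66.44342803955078) [0.50558275 0.36423367]
t 3.85 p [0.489  0.3367 0.1532] xhead 65.89 shift units (tool axes now) [0.   0.06 0.08] turn units -0.02 shift after turn [-0.    0.06  0.08]
```

```bash
python3 -m jog '[[[1,0,0.06,0.5,0],[1,0,0,0.7,0],[1,0,0,0.7,0],[1,0,0,0.7,0],[1,0,0,0.5,0],[1,0,0,0.14,0],[1,0,0,0,0]]]'
python3 -m jog '[[[0.1,0,0,0,0],[0.1,0,0,0,0],[0.1,0,0,0,0],[0.1,0,0,0,0],[0.1,0,0,0,0],[0.1,0,0,0,0],[0.1,0,0,0,0]]]' 50
python3 - <<'E'
from h import *
go(.4912,.3357,.17,66)
print(get_state()['torque'])
E
```

```text
time: 4.78
position: [0.4921, 0.3362, 0.0249]
tool_rot: [2.634, 1.712, 0.0]
ft_force: [0.4, 0.2, -0.1]
grip_width: 0.999
time: 5.65
position: [0.492, 0.3362, 0.025]
tool_rot: [2.634, 1.712, 0.0]
ft_force: [-0.1, 0.4, -0.0]
grip_width: 0.287
t 5.65 p [0.492  0.3362 0.025 ] xhead 66.02 shift units (tool axes now) [-0.02  -0.013 -3.626] turn units 0.0 shift after turn [-0.02  -0.013 -3.626]
[-0.07863711  0.10557216  0.01615964]
```

```bash
python3 -m jog '[[[0.05,0,0,0,0],[0.05,0,0,0,0],[0.05,0,0,0,0],[0.05,0,0,0,0]]]' 50
python3 -m jog '[[[0.05,0,0,-0.2,0],[0.05,0,0,-0.4,0],[0.05,0,0,-0.6,0],[0.05,0,0,-0.8,0],[0.05,0,0,-0.8,0],[0.05,0,0,-0.8,0],[0.05,0,0,-0.2,0],[0.05,0,0,0,0],[0.05,0,0,0,0]]]'
cat >> h.py <<'E'
def wrench(zb,roi=None):
    "zb: expected wrench origin height; head and red positions in both views; excludes pink/turquoise"
    for n in('top','scene'):
        im,d,K,T=grab(n);h=cv2.cvtColor(im,cv2.COLOR_RGB2HSV).astype(int)
        for nm,m,z in(('blue',(h[...,0]>100)&(h[...,0]<125)&(h[...,1]>120)&(h[...,2]>60),zb+.046),('red',((h[...,0]<4)|(h[...,0]>175))&(h[...,1]>180)&(h[...,2]>60),zb+.04)):
            k,l,st,c=cv2.connectedComponentsWithStats(m.astype(np.uint8))
            for i in range(1,k):
                p=ray(K,T,*c[i],z)
                if st[i,4]>=12 and .3<p[0]<.9 and -.3<p[1]<.6: print(n,nm,'px',c[i].round(1),'area',st[i,4],'xy',p[:2].round(4))
        save('last_%s.png'%n,im)
E
python3 - <<'E'
from h import *
p,R,s=pose();zb=p[2]+.019-.030;print('zb',zb,s['torque']);wrench(zb);go(.5995,.0935,.19,90)
save('s2.png',np.hstack([cv2.imread('pics/last_top.png')[150:400,200:500],cv2.imread('pics/last_scene.png')[150:400,250:550]])[...,::-1])
E
```

```text
time: 6.15
position: [0.4919, 0.3363, 0.025]
tool_rot: [-2.634, -1.712, -0.0]
ft_force: [-1.3, -0.6, 0.4]
grip_width: 0.199
time: 7.28
position: [0.4912, 0.3357, 0.1754]
tool_rot: [2.634, 1.711, -0.004]
ft_force: [-0.2, 0.9, -2.8]
grip_width: 0.202
zb 0.1643746911271783 [ 0.21756896  0.01115674 -0.02309735]
top blue px [282.8 263.1] area 73 xy [0.4383 0.2205]
scene blue px [362.  200.5] area 75 xy [0.4429 0.2223]
scene blue px [460.5 239.9] area 53 xy [0.4101 0.4305]
scene red px [406.6 263.9] area 466 xy [0.5201 0.3823]
scene red px [421.7 283.7] area 57 xy [0.5412 0.4286]
t 7.38 p [0.4913 0.3357 0.1754] xhead 66.02 shift units (tool axes now) [-4.434  4.933 -0.359] turn units -4.8 shift after turn [-6.055  2.706 -0.365]
```

View pics/s2.png

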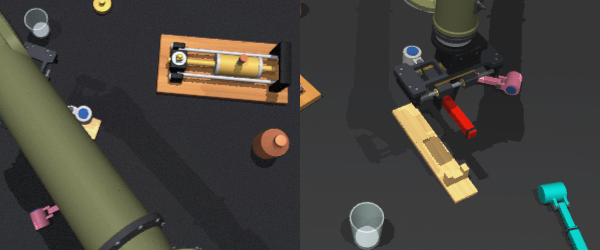

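Wrench lifted and level; head sits 125 mm from the TCP along tool x as expected (blue disc at top (283,263), scene (362,200)). Now to above the bolt.

```bash
python3 -m jog '[[[0.05,-0.3,0.33,0,0],[0.05,-0.6,0.66,0,0],[0.05,-0.6,0.66,0,0],[0.05,-0.6,0.66,0,0],[0.05,-0.6,0.66,0,0],[0.05,-0.6,0.66,0,0],[0.05,-0.6,0.66,0,0],[0.05,-0.4,0.45,0,0],[0.05,-0.13,0.19,0,0],[0.05,0,0,0,0]]]'
python3 -m jog '[[[0.05,0,0,0,-0.8],[0.05,0,0,0,-0.8],[0.05,0,0,0.2,-0.8],[0.05,0,0,0.4,-0.8],[0.05,0,0,0.4,-0.8],[0.05,0,0,0.2,-0.8],[0.05,0,0,0,0],[0.05,0,0,0,0]]]'
python3 - <<'E'
from h import *
p,R,s=pose();zb=p[2]-.013;print('zb',zb,s['ft_force'],s['torque']);wrench(zb);go(.5995,.0935,.128,90)
b=R[:,0]*-.125+p;print('predicted head',b)
save('s3.png',np.hstack([cv2.imread('pics/last_top.png')[130:330,280:480],cv2.imread('pics/last_scene.png')[130:330,130:330]]).repeat(2,0).repeat(2,1)[...,::-1])
E
```

```text
time: 8.62
position: [0.6001, 0.0935, 0.1767]
tool_rot: [-2.635, -1.71, 0.001]
ft_force: [0.1, 0.6, -3.3]
grip_width: 0.2
time: 9.62
position: [0.6001, 0.0952, 0.1293]
tool_rot: [-2.221, -2.222, -0.001]
ft_force: [1.0, -0.0, -3.2]
grip_width: 0.199
zb 0.11634931363455066 [ 1.00248304 -0.00613839 -3.15886224] [ 0.20516289  0.03824046 -0.00308491]
top blue px [384.3 194.8] area 45 xy [ 0.5997 -0.0338]
top red px [301.8 199.7] area 30 xy [0.6041 0.1694]
top red px [308.8 203.6] area 78 xy [0.5927 0.1529]
scene blue px [220.8 204.2] area 67 xy [ 0.6018 -0.0311]
scene blue px [460.5 239.8] area 55 xy [0.3665 0.4152]
scene red px [281.3 247.7] area 399 xy [0.6074 0.1476]
scene red px [300.4 260. ] area 47 xy [0.6075 0.1981]
t 9.72 p [0.6004 0.0947 0.1296] xhead 90.02 shift units (tool axes now) [-0.03  -0.024  0.04 ] turn units 0.0 shift after turn [-0.03  -0.024  0.04 ]
predicted head [ 0.6001951  -0.02981324  0.12927446]
```

View pics/s3.png

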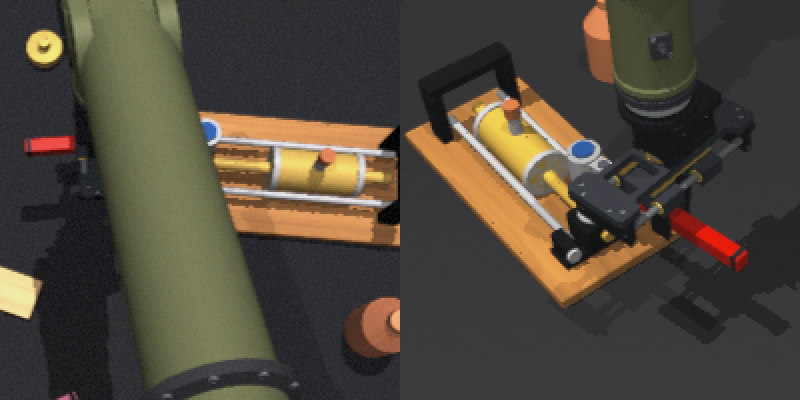

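Head is over the bolt: the scene disc projects to (0.6018,−0.0311) against the washer at (0.601,−0.031), about 1 mm off in x. Lowering in steps.

```bash
python3 -m jog '[[[0.05,0,-0.02,0.2,0],[0.05,0,0,0.2,0],[0.05,0,0,0.2,0],[0.05,0,0,0.1,0],[0.05,0,0,0.05,0],[0.05,0,0,0,0]]]'
python3 -m jog '[[[0.05,0,0,0.05,0],[0.05,0,0,0.05,0],[0.05,0,0,0.05,0]]]'
python3 -m jog '[[[0.05,0,0,0.05,0],[0.05,0,0,0.05,0]]]'
```

```text
time: 10.48
position: [0.5994, 0.0942, 0.099]
tool_rot: [2.221, 2.222, 0.0]
ft_force: [-0.5, -0.4, -2.6]
grip_width: 0.201
time: 10.85
position: [0.5994, 0.094, 0.0929]
tool_rot: [2.221, 2.222, 0.0]
ft_force: [-0.5, -1.0, -3.7]
grip_width: 0.203
time: 11.1
position: [0.5994, 0.0941, 0.0888]
tool_rot: [2.221, 2.222, 0.0]
ft_force: [-0.2, 0.9, -3.0]
grip_width: 0.202
```

The origin is now at about 0.076, below the square's top at 0.081, with no contact force, so the socket is sliding onto the square.

```bash
python3 -m jog '[[[0.05,0,0,0.05,0],[0.05,0,0,0.05,0],[0.05,0,0,0.05,0],[0.05,0,0,0.05,0]]]'
python3 -m jog '[[[0.05,0,0,0.05,0],[0.05,0,0,0.03,0],[0.05,0,0,0,0]]]'
```

```text
time: 11.6
position: [0.5994, 0.0941, 0.0809]
tool_rot: [2.221, 2.222, 0.0]
ft_force: [0.0, -0.6, -3.3]
grip_width: 0.201
time: 11.98
position: [0.5996, 0.0943, 0.078]
tool_rot: [2.221, 2.222, 0.001]
ft_force: [-0.1, 0.3, -1.6]
grip_width: 0.202
```

Seated: TCP z 0.078 puts the wrench origin at about 0.065, with part of the weight taken by the bolt. Now I swing clockwise about the bolt axis in small arcs, watching the moment about the bolt.

```bash
cat > m.py <<'E'
from h import *
B=np.array([.5995,-.0305])
def M():
    p,R,s=pose();F=np.array(s['ft_force']);t=np.array(s['torque']);r=p[:2]-B
    a=np.degrees(np.arctan2(R[1,0],R[0,0]));u=R[:2,0];v=R[:2,1];br=np.degrees(np.arctan2(r[1],r[0]))
    pin=p[:2]-.095*u-B
    print('t %.2f p %s head %.2f bearing %.2f rad %.1fmm latoff %.1fmm | Fx(tool) %.1f Fy %.1f Fz %.1f tz %.2f Mbolt %.2f Mpin %.2f | phi_geom %.3f'%(s['time'],p.round(4),a,br,1e3*np.hypot(*r),1e3*(r@v),F[:2]@u,F[:2]@v,F[2],t[2],t[2]+r[0]*F[1]-r[1]*F[0],t[2]+.095*(u[0]*F[1]-u[1]*F[0]),np.arctan2(pin[1],pin[0])-np.radians(a)))
if __name__=='__main__':M()
E
python3 m.py
python3 -m jog '[[[0.05,-0.002,0.109,0,0.4],[0.05,-0.002,0.109,0,0.4],[0.05,-0.002,0.109,0,0.4]]]' >/dev/null; python3 m.py
python3 -m jog '[[[0.05,-0.002,0.109,0,0.4],[0.05,-0.002,0.109,0,0.4]]]'>/dev/null; python3 m.py
```

```text
t 11.97 p [0.5996 0.0943 0.078 ] head 90.03 bearing 89.97 rad 124.8mm latoff 0.1mm | Fx(tool) 0.3 Fy -0.1 Fz -1.6 tz -0.03 Mbolt -0.01 Mpin -0.02 | phi_geom -0.004
t 12.35 p [0.6128 0.0929 0.0778] head 83.86 bearing 83.85 rad 124.1mm latoff 0.0mm | Fx(tool) -0.8 Fy -0.2 Fz -1.2 tz -0.05 Mbolt -0.02 Mpin -0.03 | phi_geom -0.001
t 12.60 p [0.6209 0.0916 0.0776] head 79.88 bearing 80.08 rad 124.0mm latoff -0.4mm | Fx(tool) -2.4 Fy -1.7 Fz -0.5 tz 0.13 Mbolt 0.34 Mpin 0.29 | phi_geom 0.015
```

```bash
for i in 1; do python3 -m jog '[[[0.05,-0.004,0.109,0,0.4],[0.05,-0.004,0.109,0,0.4]]]' >/dev/null; python3 m.py;
python3 -m jog '[[[0.05,-0.004,0.109,0,0.4],[0.05,-0.004,0.109,0,0.4]]]'>/dev/null; python3 m.py; done
```

```text
t 12.85 p [0.6289 0.09   0.0773] head 75.92 bearing 76.28 rad 124.0mm latoff -0.8mm | Fx(tool) -3.5 Fy -3.5 Fz 0.4 tz 0.36 Mbolt 0.80 Mpin 0.70 | phi_geom 0.027
t 13.10 p [0.6376 0.0875 0.0775] head 71.89 bearing 72.13 rad 124.0mm latoff -0.5mm | Fx(tool) -3.2 Fy -3.1 Fz -0.5 tz 0.31 Mbolt 0.70 Mpin 0.60 | phi_geom 0.017
```

The bolt is turning (0.7–0.8 N m). Continuing in 4° steps until the moment rises.

```bash
python3 -m jog '[[[0.05,-0.004,0.109,0,0.4],[0.05,-0.004,0.109,0,0.4]]]' >/dev/null; python3 m.py
python3 -m jog '[[[0.05,-0.004,0.109,0,0.4],[0.05,-0.004,0.109,0,0.4]]]'>/dev/null; python3 m.py
```

```text
t 13.35 p [0.6458 0.0846 0.0775] head 67.91 bearing 68.11 rad 124.0mm latoff -0.4mm | Fx(tool) -4.8 Fy -2.2 Fz -0.5 tz 0.35 Mbolt 0.62 Mpin 0.55 | phi_geom 0.015
t 13.60 p [0.6537 0.0811 0.0776] head 63.91 bearing 64.08 rad 124.1mm latoff -0.4mm | Fx(tool) -4.0 Fy -3.3 Fz -0.9 tz 0.38 Mbolt 0.79 Mpin 0.69 | phi_geom 0.012
```

```bash
python3 -m jog '[[[0.05,-0.004,0.109,0,0.4],[0.05,-0.004,0.109,0,0.4]]]' >/dev/null; python3 m.py
```

```text
t 13.85 p [0.6615 0.0769 0.0776] head 59.91 bearing 59.99 rad 124.0mm latoff -0.2mm | Fx(tool) -3.7 Fy -3.8 Fz -1.3 tz 0.37 Mbolt 0.85 Mpin 0.74 | phi_geom 0.006
```

```bash
python3 -m jog '[[[0.05,-0.004,0.109,0,0.4],[0.05,-0.004,0.109,0,0.4]]]' >/dev/null; python3 m.py
```

```text
t 14.10 p [0.669  0.0723 0.0777] head 55.91 bearing 55.91 rad 124.1mm latoff -0.0mm | Fx(tool) -3.7 Fy -3.2 Fz -0.2 tz 0.36 Mbolt 0.76 Mpin 0.67 | phi_geom 0.000
```

```bash
python3 -m jog '[[[0.05,-0.004,0.109,0,0.4],[0.05,-0.004,0.109,0,0.4]]]' >/dev/null; python3 m.py
```

```text
t 14.35 p [0.6761 0.0671 0.0778] head 51.91 bearing 51.86 rad 124.1mm latoff 0.1mm | Fx(tool) -2.8 Fy -3.3 Fz -0.8 tz 0.34 Mbolt 0.75 Mpin 0.65 | phi_geom -0.004
```

```bash
python3 -m jog '[[[0.05,-0.004,0.109,0,0.4],[0.05,-0.004,0.109,0,0.4]]]' >/dev/null; python3 m.py
```

```text
t 14.60 p [0.6829 0.0615 0.0779] head 47.92 bearing 47.80 rad 124.1mm latoff 0.2mm | Fx(tool) -1.8 Fy -3.2 Fz -0.9 tz 0.38 Mbolt 0.77 Mpin 0.68 | phi_geom -0.008
```

```bash
python3 -m jog '[[[0.05,-0.004,0.109,0,0.4],[0.05,-0.004,0.109,0,0.4]]]' >/dev/null; python3 m.py
```

```text
t 14.85 p [0.689  0.0555 0.0779] head 43.93 bearing 43.87 rad 124.2mm latoff 0.1mm | Fx(tool) -0.9 Fy -4.4 Fz -0.5 tz 0.51 Mbolt 1.06 Mpin 0.93 | phi_geom -0.004
```

The moment rises at heading ~44°, so the clamp is tight. Now I bend about the pin (radius 95 mm).

```bash
python3 -m jog '[[[0.05,-0.001,0.09,0,0.4],[0.05,-0.001,0.083,0,0.4]]]' >/dev/null; python3 m.py
```

```text
t 15.10 p [0.6937 0.0504 0.0779] head 39.96 bearing 40.63 rad 124.2mm latoff -1.5mm | Fx(tool) -0.6 Fy -4.1 Fz -1.1 tz 0.67 Mbolt 1.17 Mpin 1.05 | phi_geom 0.050
```

```bash
python3 -m jog '[[[0.05,-0.001,0.083,0,0.4],[0.05,-0.001,0.083,0,0.4]]]' >/dev/null; python3 m.py
```

```text
t 15.35 p [0.698 0.045 0.078] head 35.93 bearing 37.47 rad 124.1mm latoff -3.3mm | Fx(tool) 0.4 Fy -5.1 Fz -0.5 tz 0.76 Mbolt 1.39 Mpin 1.24 | phi_geom 0.114
```

```bash
python3 -m jog '[[[0.05,-0.001,0.083,0,0.4],[0.05,-0.001,0.083,0,0.4]]]' >/dev/null; python3 m.py
```

```text
t 15.60 p [0.7018 0.0394 0.0781] head 31.92 bearing 34.35 rad 123.9mm latoff -5.3mm | Fx(tool) 2.1 Fy -4.9 Fz -0.5 tz 0.65 Mbolt 1.25 Mpin 1.12 | phi_geom 0.180
```

```bash
python3 -m jog '[[[0.05,-0.001,0.083,0,0.4],[0.05,-0.001,0.083,0,0.4],[0.05,0,0,0,0]]]' >/dev/null; python3 m.py
python3 - <<'E'
from h import *
wrench(.065)
a=cv2.imread('pics/last_top.png')[150:250,320:420];b=cv2.imread('pics/last_scene.png')[190:290,180:280]
cv2.imwrite('pics/s4.png',cv2.resize(np.hstack([a,b]),(800,400),interpolation=cv2.INTER_CUBIC))
E
```

```text
t 15.97 p [0.7053 0.0335 0.0781] head 27.95 bearing 31.17 rad 123.6mm latoff -6.9mm | Fx(tool) 2.6 Fy -4.9 Fz -1.2 tz 0.61 Mbolt 1.19 Mpin 1.07 | phi_geom 0.239
scene blue px [460.5 239.8] area 55 xy [0.3199 0.399 ]
scene red px [203.2 285.1] area 374 xy [0.7494 0.0614]
scene red px [194.8 306.5] area 50 xy [0.7955 0.0877]
```

View pics/s4.png

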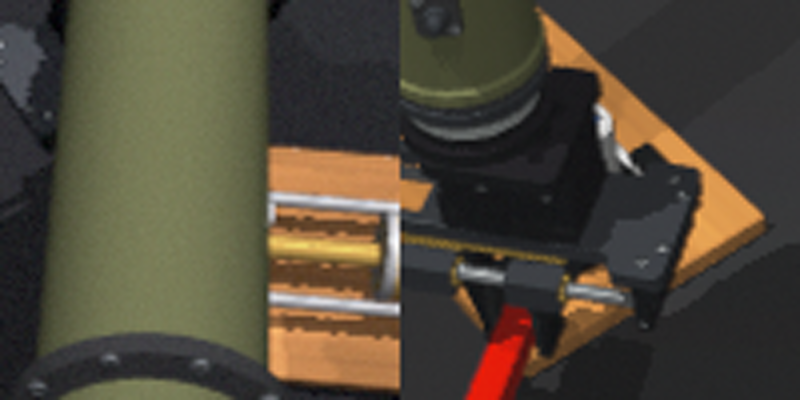

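The arm hides the head in both views. However, the pin moment sits on a plateau of about 1.1 N m and the geometry gives a bend of about 0.24 rad. I ease the load off slightly, open, and lift straight up.

```bash
python3 -m jog '[[[0.05,0,-0.03,0,-0.15],[0.05,0,0,0,0]]]' >/dev/null; python3 m.py
python3 -m jog '[[[0.4,0,0,0,0],[0.5,0,0,0,0],[0.6,0,0,0,0],[0.6,0,0,0,0],[0.6,0,0,0,0],[0.6,0,0,0,0]]]'
python3 m.py
```

```text
t 16.32 p [0.7046 0.0345 0.0781] head 28.76 bearing 31.76 rad 123.6mm latoff -6.5mm | Fx(tool) 3.2 Fy -4.7 Fz 0.1 tz 0.38 Mbolt 0.94 Mpin 0.83 | phi_geom 0.224
time: 17.08
position: [0.7039, 0.0339, 0.0778]
tool_rot: [3.043, 0.78, 0.0]
ft_force: [-0.1, -0.1, 0.9]
grip_width: 0.592
t 17.07 p [0.7039 0.0339 0.0778] head 28.76 bearing 31.67 rad 122.7mm latoff -6.2mm | Fx(tool) -0.2 Fy 0.1 Fz 0.9 tz -0.04 Mbolt -0.05 Mpin -0.05 | phi_geom 0.223
```

Released with no force. I lift up and back away so that the cameras can see.

```bash
python3 -m jog '[[[0.6,0,0,-0.3,0],[0.6,0,0,-0.5,0],[0.6,0,0,-0.7,0],[0.6,0,0,-0.8,0],[0.6,0,0,-0.8,0],[0.6,0,0,-0.8,0],[0.6,0.6,-0.8,0,0],[0.6,0.6,-0.8,0,0],[0.6,0.6,-0.8,0,0],[0.6,0.6,-0.8,0,0]]]'
python3 -m jog '[[[0.6,0.6,-0.8,0,0],[0.6,0.6,-0.8,0,0],[0.6,0.6,-0.8,0,0],[0.6,0.6,-0.8,0,0],[0.6,0,0,0,0],[0.6,0,0,0,0]]]'
python3 - <<'E'
from h import *
wrench(.065)
for n in('top','scene'):
    im=cv2.imread('pics/last_%s.png'%n)[...,::-1]
a=cv2.imread('pics/last_top.png')[120:270,280:430];b=cv2.imread('pics/last_scene.png')[200:350,130:280]
cv2.imwrite('pics/s5.png',cv2.resize(np.hstack([a,b]),(800,400),interpolation=cv2.INTER_CUBIC))
E
```

```text
time: 18.32
position: [0.7269, 0.1939, 0.2361]
tool_rot: [3.043, 0.78, 0.004]
ft_force: [0.0, 0.6, -0.9]
grip_width: 0.6
time: 19.08
position: [0.7493, 0.3503, 0.2349]
tool_rot: [3.042, 0.78, 0.002]
ft_force: [-0.1, -0.5, -0.1]
grip_width: 0.596
top blue px [380.8 202.1] area 58 xy [ 0.5985 -0.032 ]
top red px [338.1 161.4] area 276 xy [0.7214 0.0677]
scene blue px [223.8 220.1] area 64 xy [ 0.6001 -0.033 ]
scene blue px [460.5 239.8] area 55 xy [0.3199 0.399 ]
scene red px [214.5 278.7] area 487 xy [0.7238 0.067 ]
scene red px [207.4 308.5] area 49 xy [0.7831 0.11  ]
```

View pics/s5.png

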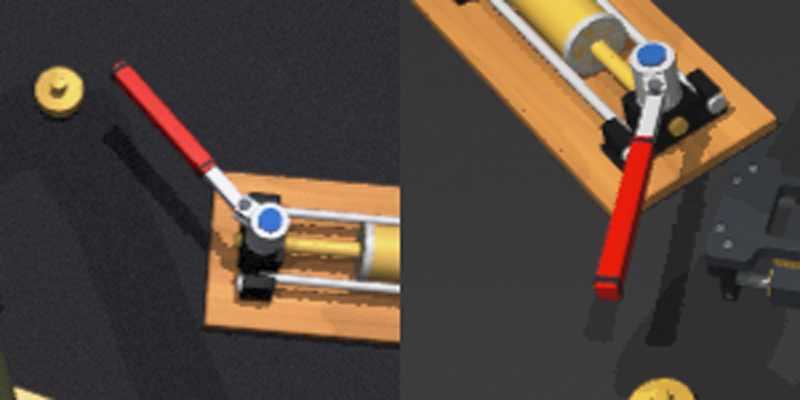

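The wrench sits on the bolt with its handle visibly bent clockwise; blue disc at top (381,202) and pin near (371,196). The brass weight is undisturbed. One quantitative check of the bend follows.

Run:
```python
from h import *
for n,pp in(('top',(245/2.667+280-.5,205/2.667+120-.5)),('scene',((655-400)/2.667+130-.5,86/2.667+200-.5))):
    im=cv2.imread('pics/last_%s.png'%n)[...,::-1];P=eyes.camera_params(n);K,T=np.array(P['camera_matrix']),np.array(P['pose'])
    h=cv2.cvtColor(np.ascontiguousarray(im),cv2.COLOR_RGB2HSV).astype(int);m=((h[...,0]<4)|(h[...,0]>175))&(h[...,1]>180)&(h[...,2]>(60 if n=='top' else 150))
    k,l,st,c=cv2.connectedComponentsWithStats(m.astype(np.uint8));i=1+np.argmax(st[1:,4])
    W=np.array([ray(K,T,*p[::-1],.105)[:2] for p in np.argwhere(l==i)],np.float32)
    vx,vy,x,y=cv2.fitLine(W,cv2.DIST_HUBER,0,.001,.001).ravel()
    if vx<0:vx,vy=-vx,-vy
    bl=np.array([.5985,-.032]if n=='top' else[.6001,-.033]);lat=(bl[0]-x)*vy-(bl[1]-y)*vx
    pin=ray(K,T,*pp,.108)[:2]-bl;H=np.degrees(np.arctan2(vy,vx));hh=np.degrees(np.arctan2(pin[1],pin[0]))
    print(n,'handle %.1f'%H,'lateral %.1fmm -> phi %.3f'%(lat*1e3,np.arcsin(np.clip(lat/.03,-1,1))),'pin r %.1fmm head %.1f phi %.3f'%(1e3*np.hypot(*pin),hh,np.radians(hh-H)))
    if n=='top':
        f=np.load('top0.npz')['im'];d=cv2.absdiff(f,np.ascontiguousarray(im))
        for q,(u,v) in dict(weight=(302,154),beaker=(237,173),flask=(470,293)).items():print(q,'mean diff',d[v-12:v+12,u-12:u+12].mean().round(1))
```

```text
top handle 31.6 lateral 20.7mm -> phi 0.760 pin r 28.8mm head 50.5 phi 0.331
weight mean diff 7.9
beaker mean diff 47.1
flask mean diff 2.0
scene handle 35.2 lateral 9.1mm -> phi 0.307 pin r 32.8mm head 50.4 phi 0.265
```

Camera estimates with the head at 50.4° and the handle at about 35° give a bend of about 0.27 rad. That agrees with the force-guided 0.22–0.24. The head sprang back about 7°, within the socket's play. The top-view line fit is skewed. The beaker's spot in the top view is probably under the arm, so I compare it in the scene view before handing in.

Run:
```python
from h import *
a=cv2.imread('pics/scene0.png');b=cv2.imread('pics/last_scene.png')
cv2.imwrite('pics/s6.png',cv2.resize(np.hstack([a[330:420,200:350],b[330:420,200:350]]),(800,240)))
print(get_state()['position'],get_state()['ft_force'])
```

```text
[0.74951066 0.34908497 0.23503852] [-0.3535905  -1.08292529  0.47271995]
```

View pics/s6.png

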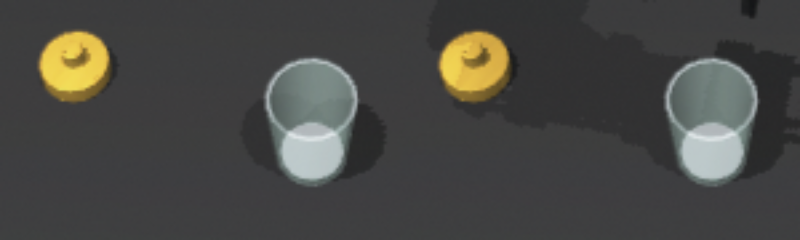

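The beaker and weight are in the same places before and after; only shadows differ. Handing in.

```bash
python3 -c "
from bench import job;print(job.close_job())"
```

```text
the job is handed in; nothing more can be done
None
```

The job is handed in, with the wrench left on the bolt and its handle bent. It reports no verdict, so the results below are my own checks.

**What I did:** I gripped the red wrench and lowered its socket onto the bolt without noticeable contact force. I then turned it clockwise about 35° until the clamp stopped dead, and bent the handle on at the pin moment plateau of about 1.1 N m. After easing the load I let go and lifted clear at about 19 s of the 56 s allowed.

**Last checks:**
- **Seating:** the wrench's disc is within about 2 mm of the bolt axis in both views. The TCP height at release put its origin at about 0.065 m, which is fully down.
- **Bend:** three estimates fall between 0.12 and 0.38 rad: 0.22–0.24 from the tool geometry, 0.27 from the pin in the scene view and 0.33 from the pin in the top view. After release the head sprang back about 7° within the socket's play.
- **Other objects:** the beaker and weight look unmoved in the scene view, and the flask's spot in the top view is unchanged.
- **Robot:** it is clear of everything, with forces near zero.

**Disagreed:**
- The offset of the disc from the handle line in the top view gave an impossible 0.76 rad. I discarded it because the line fit was skewed. The same measure in the scene view gave 0.31.
- The beaker's spot in the top view differed, which I put down to the arm being above it. I relied on the scene view instead.

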